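Put swapped lids back on their own ring-blank pots

ROBOT

A 6-joint arm with a two-finger parallel gripper is mounted at the origin on a cart in front of the work surface, level with it; the furniture and walls round the work are solid. World frame = base frame: x ahead of the robot, y to its left, z up, the work surface at z = 0. Lengths are in mm, angles in rad, forces in N, time in s.
With the tool pointing down it reaches from about 375 to 900 mm from the base axis. Payload 3.1 kg.
Tool frame: the origin (TCP) lies at the very end of the fingers, on their centre line; the grasp point (between the pads) lies 19 mm behind it (env.grasp_offset is the z of the grasp point in the tool frame, in mm); z points along the fingers, y is the line along which they close (so a half turn about z gives the same grasp; the last joint's range is limited). The gripper opens to 87 mm and grips with 3 to 60 N. Pads are 19 mm wide; open, the fingers measure 117 mm over their backs; the gripper's body (75 mm by 190 mm) begins 51 mm behind the grasp point.
Start: joints at [-1.448, 0.527, 1.433, -0, 1.181, -0.178], TCP at [185.201, -596.906, 222.548] pointing down, gripper open.
Joint ranges: [-3.08, 3.08], [-0.75, 2.2], [0.22, 2.44], [-1.43, 4.57], [0, 2.65], [-2.85, 2.85]. Speed limits (rad/s): [2.79, 2.79, 3.14, 3.14, 3.14, 3.14].

INTERFACE

Orientations are given as [roll, pitch, yaw] about the fixed x, y, z axes, in that order (R = Rz(yaw) Ry(pitch) Rx(roll)).
In Python, from workcell import env gives the robot as it stands.
- The arm moves only by the tool step_arm, never from a script. Its argument "moves" is one flat list of numbers, 5 for each row, row after row: the shift along the tool's x, y, z in mm, then the turn about the tool's z in degrees, then the finger opening in mm, from 0 to 87. In form: [tx, ty, tz, spin, gripper, tx, ty, tz, spin, gripper, ...]. A call has 1 to 10 rows; each row shifts and turns the commanded pose from where the row before left it, along the tool's axes as they then stand; what a row does not reach is not made up. A row lasts 1/12 s, in which the tool goes at most 41.7 mm and 7.16 degrees, less where a joint would pass 70% of its speed; a pose out of reach is approached as far as the arm can. A call is refused whole if a number of a shift passes 41.7 or a number of a turn 7.16, either way. A call with a gripper value outside its range is refused whole. The fingers move at their own pace and stop on an object; "force" is the grip in N (left out, the last holds). Time passes only in rows, so rows that do not move let the fingers close. It gives the time, the measured TCP pose, the force, the opening and the grip force at its end, in the units of the state.
- env.observe(): the state, without advancing time (a new reading comes with each control period).
- env.grab_frame(name): name is "side" or "top"; returns a dict with "color" (480x640x3 uint8, blue, green, red), "vertical_fov" (degrees; the focal length in pixels is half the picture's height over the tangent of half this angle, whatever the lens; pixels are square), "cx", "cy" (the principal point, pixels), "dist" ([k1, k2, p1, p2, k3] as OpenCV has them; the pictures are not rectified), "rvec" (rotation vector, rad) and "tvec" (3), from world to camera coordinates, as OpenCV has them. Camera axes: x right, y down, z forward; pixel columns grow to the right and rows downward; lengths in mm; the calibration is good to about 2 mm. A picture is of the moment at which its call begins. There is no depth.
- env.hand_in(): hands the job in; it is judged then, once.
Trained networks look in a picture, given as the dict that the camera call returned (one of the last four; its "shot" number tells which), for a name from the list of things; names that differ only in an ending like _2 or _b are one class to them, and where a whole thing is asked for, a point or a joint stands for the part that bears it (a point fixed in the world has none). Each returns a list of dicts, best first, with "score" (0 to 1); they miss things now and then, are a little off and sometimes report something else, mostly with a low value. They report only what shows in the picture. A call takes as long as a camera call.
- env.find_in(thing, picture): "box" ([left, top, width, height] in pixels, round what is visible of it).
- env.trace(thing, picture): "pixels" (480x640 bool, what is visible of it) and "box" ([left, top, width, height] in pixels, round what is visible of it).
- env.landmark_of(thing, picture): "pixel" ([row, column] in pixels: a listed point, or the origin of a listed thing).
The state is a dict: "time": time; "q": joint angles; "dq": joint speeds; "effort": joint torques, N m; "tool_pos": TCP position; "eef_rot": TCP orientation; "wrist_force": force on the tool from outside, world axes, zero at the start; "wrist_torque": the same for the moment, N m; "finger_gap": finger opening in mm; "grasp_force": force on a finger pad.
Only numpy, scipy, OpenCV 4.12 (cv2) and the standard library are available. Lean on these libraries where they do the work, as an engineer would, in place of code of your own. Each camera call takes 0.05 s, during which the arm holds its last target. There are 200 camera calls.

TASK

The four enamel pots that keep ring blanks of different metals apart have been closed with one another's lids. Put every lid back on the pot of its own colour, seated flat on the rim, and leave the pots standing where they are. A lid that has to wait may rest on the bare soldering board among the pots, but no lid may be put down on the bench top, which is full of filings.

Things in the scene. Friction and masses are not known exactly. Their poses are not given: they have to be found in the camera images.
- lid_red: Oxide red enamel lid, round, loose, 0.11 kg. Brim 82 mm across, 6 mm thick; origin at the centre of the brim's flat underside, z up. Below it a tapered plug, 60 mm across narrowing to 49, reaches 8 mm down. Black upright knob on the axis, 21 mm across, from 6 to 32 mm above the origin: grip it from above, at any yaw. Starts on a pot of another colour.
- lid_blue: Cobalt blue enamel lid, round, loose, 0.11 kg. Brim 82 mm across, 6 mm thick; origin at the centre of the brim's flat underside, z up. Below it a tapered plug, 60 mm across narrowing to 49, reaches 8 mm down. Black upright knob on the axis, 21 mm across, from 6 to 32 mm above the origin: grip it from above, at any yaw. Starts on a pot of another colour.
- lid_yellow: Mustard yellow enamel lid, round, loose, 0.11 kg. Brim 82 mm across, 6 mm thick; origin at the centre of the brim's flat underside, z up. Below it a tapered plug, 60 mm across narrowing to 49, reaches 8 mm down. Black upright knob on the axis, 21 mm across, from 6 to 32 mm above the origin: grip it from above, at any yaw. Starts on a pot of another colour.
- lid_green: Leaf green enamel lid, round, loose, 0.11 kg. Brim 82 mm across, 6 mm thick; origin at the centre of the brim's flat underside, z up. Below it a tapered plug, 60 mm across narrowing to 49, reaches 8 mm down. Black upright knob on the axis, 21 mm across, from 6 to 32 mm above the origin: grip it from above, at any yaw. Starts on a pot of another colour.
- pot_red: Oxide red enamel pot with copper ring blanks in it, round, loose, 0.85 kg, 60 mm high. Foot 100 mm across (its colour shows round any lid from above), narrowing to a mouth 76 mm outside, 68 mm inside. Origin at the centre of its underside, z up. A seated lid's origin is on the pot's axis, 60 mm above the pot's origin, with 4 mm play sideways.
- pot_blue: Cobalt blue enamel pot with silver ring blanks in it, round, loose, 0.85 kg, 60 mm high. Foot 100 mm across (its colour shows round any lid from above), narrowing to a mouth 76 mm outside, 68 mm inside. Origin at the centre of its underside, z up. A seated lid's origin is on the pot's axis, 60 mm above the pot's origin, with 4 mm play sideways.
- pot_yellow: Mustard yellow enamel pot with brass ring blanks in it, round, loose, 0.85 kg, 60 mm high. Foot 100 mm across (its colour shows round any lid from above), narrowing to a mouth 76 mm outside, 68 mm inside. Origin at the centre of its underside, z up. A seated lid's origin is on the pot's axis, 60 mm above the pot's origin, with 4 mm play sideways.
- pot_green: Leaf green enamel pot with dark steel ring blanks in it, round, loose, 0.85 kg, 60 mm high. Foot 100 mm across (its colour shows round any lid from above), narrowing to a mouth 76 mm outside, 68 mm inside. Origin at the centre of its underside, z up. A seated lid's origin is on the pot's axis, 60 mm above the pot's origin, with 4 mm play sideways.
- rest_board: Bare pale soldering board, fixed, 105 x 146 x 22 mm (x, y, z), among the pots, with room for one lid at its centre. Origin at the centre of its underside, its top 22 mm above; a lid put down on it stands on its plug with its origin 30 mm above the board's origin.

How it is judged (in metres and radians):
At the end, for the whole second after the job is handed in: Each of the four lids sits upright (within about 5 degrees) on the pot of its own colour, its centre within 8 mm of the pot's axis and its brim on the rim (origin 57 to 63.5 mm above the pot's origin), released and at rest (horizontal distance between lid_red and pot_red below 0.008 m and z of lid_red in the frame of pot_red between 0.057 and 0.0635 m and angle between each of lid_red, pot_red, lid_blue, pot_blue, lid_yellow, pot_yellow, lid_green, pot_green's own z axis and vertical below 0.08 rad and linear speed of each of lid_red, lid_blue, lid_yellow, lid_green below 0.01 m/s and angular speed of each of lid_red, lid_blue, lid_yellow, lid_green below 0.1 rad/s and horizontal distance between lid_blue and pot_blue below 0.008 m and z of lid_blue in the frame of pot_blue between 0.057 and 0.0635 m and horizontal distance between lid_yellow and pot_yellow below 0.008 m and z of lid_yellow in the frame of pot_yellow between 0.057 and 0.0635 m and horizontal distance between lid_green and pot_green below 0.008 m and z of lid_green in the frame of pot_green between 0.057 and 0.0635 m); the robot touches nothing.
It fails at once if a lid is put down or dropped on the bench top (its brim's underside within 15 mm of the bench) (height (world z) of any of lid_red, lid_blue, lid_yellow, lid_green below 0.015 m).
It fails at once if a pot is shifted by more than 25 mm or tipped by more than about 17 degrees (distance of any of pot_red, pot_blue, pot_yellow, pot_green from where it was at the start of the episode above 0.025 m or angle between any of pot_red, pot_blue, pot_yellow, pot_green's own z axis and vertical above 0.3 rad).
It also fails if it takes over 128 s, if anything falls off the work surface, if the arm or the gripper's body presses on something with over 40 N, if the wrist force passes 120 N, or if a joint passes its speed limit or range.

## Working session

There is one attempt and no reset: what is moved stays moved. The work goes in short steps, Python scripts to look and compute and a tool call to move; the robot and the scene stay as the last step left them, time stands still between calls to the robot, and variables do not carry over. Pictures are saved under pics/ and viewed, at most 14 in all, crops included, and the job is handed in when it is done.

Besides the shell and the picture viewer there is one more tool, called after "Request:" by a JSON object that holds its "api" and its "payload", one argument or row to a line. step_arm: Moves the arm, as the interface text tells. Its arguments: {"type":"object","properties":{"moves":{"type":"array","items":{"type":"number"}},"force":{"type":"number"}},"required":["moves"]}

```bash
mkdir -p pics; cat > h.py <<'E'
import numpy as np, cv2
from workcell import env
C=['red','blue','yellow','green']
def K(p):
    f=240/np.tan(np.radians(p['vertical_fov'])/2); return np.array([[f,0,p['cx']],[0,f,p['cy']],[0,0,1]])
def ray(p,rc):
    u=cv2.undistortPoints(np.array([[[rc[1],rc[0]]]],float),K(p),np.array(p['dist'],float))[0,0]
    R=cv2.Rodrigues(np.array(p['rvec'],float))[0]; t=np.array(p['tvec'],float).ravel()
    d=R.T@np.array([u[0],u[1],1]); return -R.T@t, d/np.linalg.norm(d)
def atz(p,rc,z):
    o,d=ray(p,rc); return o+d*(z-o[2])/d[2]
def tri(a,ra,b,rb):
    o1,d1=ray(a,ra);o2,d2=ray(b,rb)
    s=np.linalg.lstsq(np.c_[d1,-d2],o2-o1,rcond=None)[0]
    x,y=o1+s[0]*d1,o2+s[1]*d2; return (x+y)/2,np.linalg.norm(x-y)
E
python3 - <<'E'
from h import *
T=env.grab_frame('top');S=env.grab_frame('side')
cv2.imwrite('pics/t0.png',T['color']);cv2.imwrite('pics/s0.png',S['color'])
print(env.observe()['eef_rot'],env.grasp_offset)
for n in ['lid_'+c for c in C]+['pot_'+c for c in C]+['rest_board']:
    a=env.landmark_of(n,T);b=env.landmark_of(n,S)
    print(n,[(np.round(x['pixel']),round(x['score'],2)) for x in a[:2]],[(np.round(x['pixel']),round(x['score'],2)) for x in b[:2]])
    if a and b: x,e=tri(T,a[0]['pixel'],S,b[0]['pixel']);print('   tri',x.round(1),round(e,1))
    if a: print('   top@z',atz(T,a[0]['pixel'],60 if 'lid' in n else 0).round(1))
E
```

```text
[-3.13970154e+00 -2.91866643e-04  3.00813383e-01] -18.700000000000003
lid_red [(array([282., 436.]), 0.93), (array([216., 240.]), 0.57)] [(array([171., 381.]), 0.7)]
   tri [ 461.2 -329.4   50.4] 3.3
   top@z [ 463.  -326.6   60. ]
lid_blue [(array([212., 224.]), 0.8)] [(array([302., 267.]), 0.78)]
   tri [595.1  89.5  70.2] 2.4
   top@z [595.3  91.5  60. ]
lid_yellow [(array([191., 373.]), 0.73)] [(array([194., 281.]), 0.73), (array([334., 271.]), 0.38)]
   tri [ 639.4 -201.3   61.5] 3.8
   top@z [ 641.6 -201.3   60. ]
lid_green [(array([288., 210.]), 0.56)] [(array([197., 379.]), 0.75), (array([336., 369.]), 0.55)]
   tri [450.9  68.9 252.8] 4.5
   top@z [445.4 115.   60. ]
pot_red [] [(array([365., 371.]), 0.8)]
pot_blue [] [(array([220., 281.]), 0.69)]
pot_yellow [(array([282., 426.]), 0.64)] [(array([196., 378.]), 0.73)]
   tri [ 461.2 -322.    -2.7] 0.2
   top@z [ 461.2 -321.3    0. ]
pot_green [(array([217., 238.]), 0.86)] [(array([333., 273.]), 0.62)]
   tri [594.2  77.5  -7.8] 1.6
   top@z [592.4  75.9   0. ]
rest_board [(array([288., 207.]), 0.15)] [(array([256., 381.]), 0.92)]
   tri [445.   91.8 177.9] 10.0
   top@z [442.8 135.7   0. ]
```

View pics/t0.png

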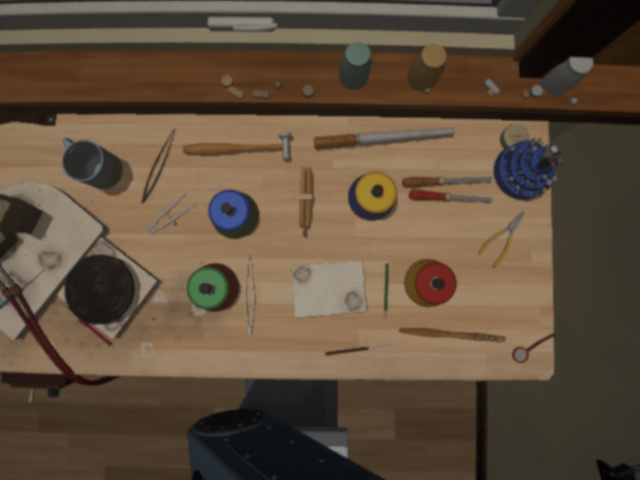

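View pics/s0.png

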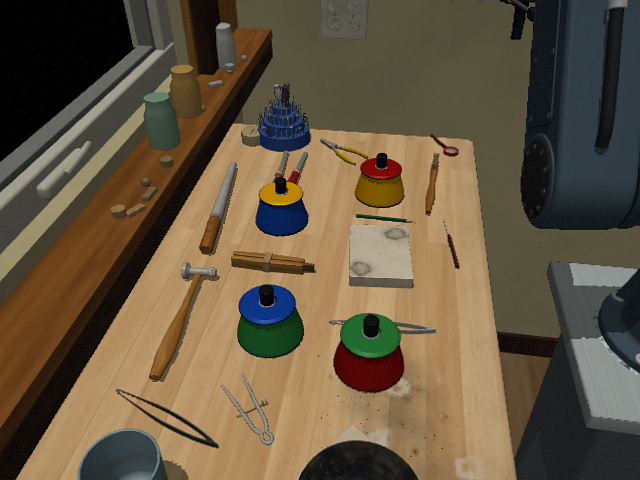

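The top view shows the green lid on the red pot (288,209), blue on green (210,230), yellow on blue (193,376) and red on yellow (283,435). The board is at (288,330). This is a 4-cycle, so it needs 5 moves using the board.

```bash
cat >> h.py <<'E'
def mask(n,p,hint=None):
    r=env.trace(n,p); 
    return (r[0]['pixels'].astype(np.uint8),r[0]['score']) if r else (None,0)
def outline(p,m,z):
    c=max(cv2.findContours(m,cv2.RETR_EXTERNAL,cv2.CHAIN_APPROX_NONE)[0],key=cv2.contourArea)[:,0,:]
    P=np.array([atz(p,(y,x),z)[:2] for x,y in c])
    (a,r)=cv2.minEnclosingCircle(P.astype(np.float32)); return np.array(a),2*r,P
def knob(p,near):
    g=p['color'].max(2); y,x=map(int,near); w=22
    m=np.zeros_like(g); m[y-w:y+w,x-w:x+w]=(g[y-w:y+w,x-w:x+w]<45)
    n,l,s,c=cv2.connectedComponentsWithStats(m)
    i=1+np.argmax(s[1:,4]); return s[i],c[i]
E
python3 - <<'E'
from h import *
T=env.grab_frame('top');S=env.grab_frame('side')
for c in C:
    r=[]
    for p,nm in ((T,'top'),(S,'side')):
        m,s=mask('lid_'+c,p)
        if m is None: print(c,nm,'none');continue
        a,d,P=outline(p,m,66); 
        # brim centroid: hull of lid mask (knob inside from above)
        print(c,nm,round(s,2),'centre',a.round(1),'dia',round(d,1),'min/max mid',((P.min(0)+P.max(0))/2).round(1),np.ptp(P,axis=0).round(1))
        h=cv2.convexHull(np.argwhere(m)[:,::-1].astype(np.int32));M=cv2.moments(h);r.append((M['m01']/M['m00'],M['m10']/M['m00']))
    if len(r)==2: x,e=tri(T,r[0],S,r[1]); print('   hull tri',x.round(1),round(e,1))
for p,nm in ((T,'top'),(S,'side')):
    m,s=mask('rest_board',p)
    if m is None: print('board none',nm);continue
    a,d,P=outline(p,m,22); print('board',nm,s,cv2.minAreaRect(P.astype(np.float32)))
def see(p,n): 
    return [(x['pixel']) for x in env.landmark_of(n,p)]
E
```

```text
red top 0.83 centre [ 460.4 -324. ] dia 82.7 min/max mid [ 460.5 -325.5] [81.9 78.9]
red side 0.85 centre [ 461.8 -325.6] dia 103.3 min/max mid [ 461.3 -325.6] [ 79.  102.9]
   hull tri [ 460.8 -326.    62. ] 0.6
blue top 0.7 centre [599.  82.] dia 83.8 min/max mid [599.1  82.4] [81.2 81.1]
blue side 0.57 centre [598.   88.3] dia 85.3 min/max mid [597.5  88.9] [83.9 82. ]
   hull tri [599.5  83.2  59.2] 1.2
yellow top 0.73 centre [ 460.  -324.7] dia 84.5 min/max mid [ 460.5 -325.5] [81.9 82.9]
yellow side 0.62 centre [ 642.3 -203.9] dia 102.2 min/max mid [ 637.3 -204.5] [ 82.  100.9]
   hull tri [ 557.  -301.1   29.2] 205.4
green top 0.84 centre [445.1 119.4] dia 83.3 min/max mid [446.2 119.1] [79.4 80.1]
green side 0.87 centre [445.6 125.6] dia 82.8 min/max mid [445.7 125.4] [82.2 82. ]
   hull tri [445.3 120.8  59. ] 0.4
board top 0.75 ((446.2198791503906, -116.13199615478516), (108.72496032714844, 148.07553100585938), 5.488379955291748)
board side 0.76 ((445.1485900878906, -103.38289642333984), (104.82776641845703, 168.5126495361328), 5.588277816772461)
```

```bash
python3 - <<'E'
from h import *
T=env.grab_frame('top');S=env.grab_frame('side')
for p in (T,S):
  for r in env.trace('lid_yellow',p): 
    a,d,P=outline(p,r['pixels'].astype(np.uint8),66);print(round(r['score'],2),r['box'],a.round(1),round(d,1),((P.min(0)+P.max(0))/2).round(1))
hsv=cv2.cvtColor(T['color'],cv2.COLOR_BGR2HSV)
m=np.zeros((480,640),np.uint8);m[160:225,345:402]=((hsv[...,1]>170)&(hsv[...,0]>18)&(hsv[...,0]<32)&(hsv[...,2]>110))[160:225,345:402]
a,d,P=outline(T,m,66);print('yellow hsv',a,d,((P.min(0)+P.max(0))/2).round(1),np.ptp(P,axis=0).round(1))
for c,t,s in zip(C,[(283,435),(210,230),(191,376),(288,209)],[(160,381),(295,266),(185,281),(325,371)]):
    a,ca=knob(T,t);b,cb=knob(S,s);x,e=tri(T,ca[::-1],S,cb[::-1]);print(c,a,b,'knob tri',x.round(1),round(e,1))
E
```

```text
0.72 [356.7, 171.3, 40.1, 43.3] [ 638.9 -207.2] 85.4 [ 638.9 -207.1]
0.89 [258.0, 175.5, 44.3, 31.0] [ 639.9 -206.1] 105.6 [ 637.7 -206.2]
yellow hsv [ 637.47131348 -206.25634766] 78.91287994384766 [ 637.9 -206.1] [76.1 77.2]
red [433 280  11   8  73] [377 153  10  16 140] knob tri [ 460.1 -325.6   78.3] 0.2
blue [230 197  22  35 170] [259 285  15  21 270] knob tri [593.3  51.6  47.1] 29.1
yellow [373 191   7   5  15] [275 177  12  17 164] knob tri [ 635.4 -203.6   80.5] 5.2
green [207 285   5   8  23] [363 314  16  23 298] knob tri [445.1 114.7  72.2] 0.4
```

Lids (mm): red (460.5,-325), blue (599,83), yellow (638.5,-206.5), green (445.5,120). They stand at about z = 60, which matches the text. The board centre is (445.5,-115.5).

Request:
{"api": "step_arm", "payload": {
  "moves": [0,0,0,5.75,50,0,0,0,5.75,50,0,0,0,5.74,50,25,-25,0,0,50,25,-25,0,0,50,25,-25,0,0,50,25,-25,0,0,50,25,-25,0,0,50,25,-25,0,0,50,25,-25,0,0,50],
  "force": 25
}}

```text
time: 2.63
tool_pos: [361.2, -420.7, 222.7]
eef_rot: [3.141, -0.0, -0.0]
wrist_force: [0.3, -0.7, -0.7]
finger_gap: 49.9
grasp_force: 0.0
```

Request:
{"api": "step_arm", "payload": {
  "moves": [25,-24,0,0,50,25,-24,0,0,50,25,-24,20,0,50,24.5,-23.5,20,0,50,0,0,25,0,50,0,0,25,0,50,0,0,22,0,50,0,0,0,0,50,0,0,0,0,50]
}}

```text
time: 3.38
tool_pos: [459.3, -325.9, 109.8]
eef_rot: [-3.14, 0.002, 0.0]
wrist_force: [0.6, -0.2, 0.2]
finger_gap: 50.1
grasp_force: 0.0
```

```bash
python3 - <<'E'
from h import *
T=env.grab_frame('top');S=env.grab_frame('side')
cv2.imwrite('pics/c1.png',np.hstack([cv2.resize(S['color'][90:240,300:450],(400,400)),cv2.resize(T['color'][210:360,360:510],(400,400))]))
E
```

```text
(no output)
```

View pics/c1.png

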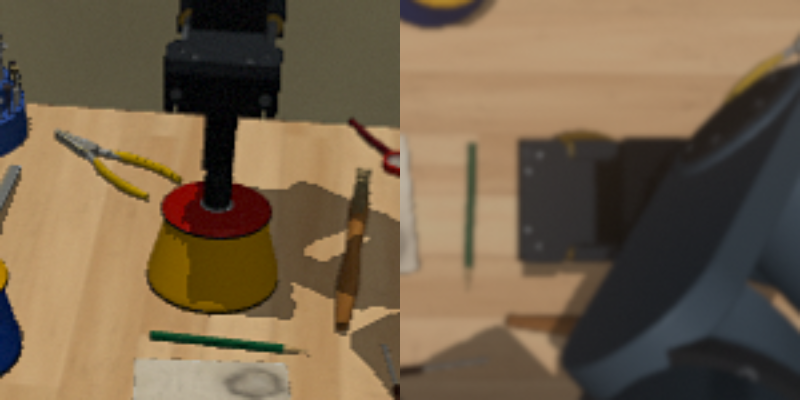

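The side crop shows the fingers in line with the knob of the red lid, at about (218,205) in the crop. Next I descend and grip.

Request:
{"api": "step_arm", "payload": {
  "moves": [0,0,20,0,50,0,0,20,0,50,0,0,0,0,50,0,0,0,0,10,0,0,0,0,10,0,0,0,0,10,0,0,0,0,10,0,0,0,0,10,0,0,0,0,10]
}}

```text
time: 4.23
tool_pos: [460.0, -326.4, 71.4]
eef_rot: [3.141, -0.001, -0.0]
wrist_force: [1.2, 2.3, 3.6]
finger_gap: 20.8
grasp_force: 25.0
```

Request:
{"api": "step_arm", "payload": {
  "moves": [0,0,-15,0,10,0,0,-25,0,10,0,0,-30,0,10,0,0,-20,0,10,-2,-20,0,0,10,-2.5,-35,0,0,10,-2.5,-35,0,0,10,-2.5,-35,0,0,10,-2.5,-35,0,0,10,-2.5,-35,0,0,10]
}}

```text
time: 5.07
tool_pos: [444.6, -129.9, 160.6]
eef_rot: [3.142, 0.0, -0.001]
wrist_force: [0.6, 0.8, -0.8]
finger_gap: 20.5
grasp_force: 25.0
```

Request:
{"api": "step_arm", "payload": {
  "moves": [0,-16,0,0,10,0,0,30,0,10,0,0,30,0,10,0,0,30,0,10,0,0,15,0,10,0,0,0,0,10,0,0,0,0,10]
}}

```text
time: 5.65
tool_pos: [444.9, -115.2, 55.0]
eef_rot: [-3.141, 0.002, -0.0]
wrist_force: [0.3, -0.4, -0.7]
finger_gap: 20.3
grasp_force: 25.0
```

Request:
{"api": "step_arm", "payload": {
  "moves": [0,0,7,0,10,0,0,5,0,10,0,0,1,0,10,0,0,0,0,10,0,0,0,0,10]
}}

```text
time: 6.07
tool_pos: [445.5, -115.6, 43.0]
eef_rot: [3.141, -0.001, -0.0]
wrist_force: [0.1, -0.3, -1.0]
finger_gap: 20.5
grasp_force: 25.0
```

```bash
python3 - <<'E'
from h import *
S=env.grab_frame('side')
cv2.imwrite('pics/c2.png',cv2.resize(S['color'][150:320,300:470],(600,600)))
E
```

```text
(no output)
```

View pics/c2.png

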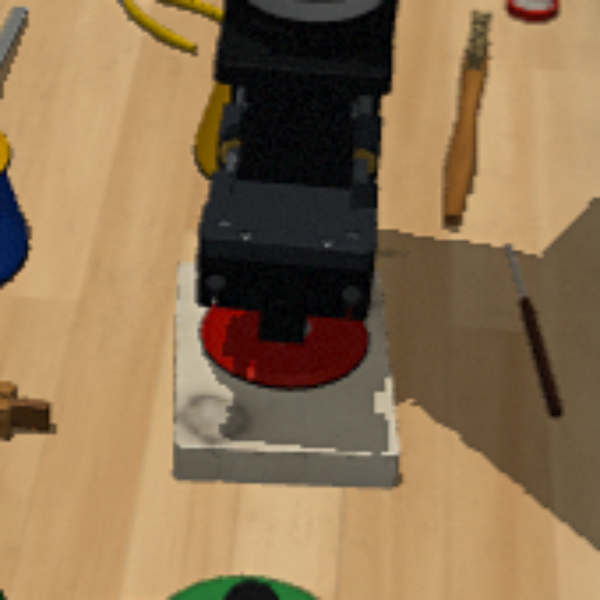

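The red lid is over the board's middle, at (285,340) in the crop, and still about 1.5 mm above it.

Request:
{"api": "step_arm", "payload": {
  "moves": [0,0,1.5,0,10,0,0,0,0,10,0,0,0,0,50,0,0,0,0,50,0,0,0,0,50,0,0,0,0,50,0,0,-20,0,50,0,0,-35,0,50,0,0,-35,0,50]
}}

```text
time: 6.87
tool_pos: [444.1, -114.8, 131.1]
eef_rot: [-3.14, 0.004, -0.0]
wrist_force: [0.8, -0.2, -0.4]
finger_gap: 49.5
grasp_force: 0.0
```

Request:
{"api": "step_arm", "payload": {
  "moves": [20,9.4,0,0,50,30,14,0,0,50,30,14,0,0,50,30,14,0,0,50,30,14,0,0,50,30,14,0,0,50,23,11.6,0,0,50,0,0,0,0,50,0,0,0,0,50]
}}

```text
time: 7.62
tool_pos: [638.7, -206.9, 130.3]
eef_rot: [-3.141, 0.0, -0.0]
wrist_force: [-0.5, 0.5, -0.4]
finger_gap: 50.3
grasp_force: 0.0
```

```bash
python3 - <<'E'
from h import *
S=env.grab_frame('side');T=env.grab_frame('top')
for n in ('lid_yellow','lid_red'):
  for p in (T,S):
    for r in env.trace(n,p):
      a,d,P=outline(p,r['pixels'].astype(np.uint8),66 if n[-1]=='w' else 36);print(n,round(r['score'],2),r['box'],a.round(1),round(d,1),((P.min(0)+P.max(0))/2).round(1))
cv2.imwrite('pics/c3.png',np.hstack([cv2.resize(S['color'][140:310,220:430],(500,405)),cv2.resize(T['color'][150:320,290:410],(286,405))]))
E
```

```text
lid_yellow 0.83 [258.6, 175.4, 43.7, 29.6] [ 640.  -205.8] 99.8 [ 637.3 -205.6]
lid_red 0.78 [355.4, 227.6, 47.8, 32.6] [ 447.3 -113.6] 90.8 [ 446.6 -113.8]
lid_red 0.49 [354.6, 160.5, 45.9, 47.3] [ 459.7 -312.1] 177.7 [ 459.5 -312.1]
lid_red 0.23 [334.0, 342.0, 72.3, 52.0] [444.7 147.4] 103.6 [444.2 157.1]
```

View pics/c3.png

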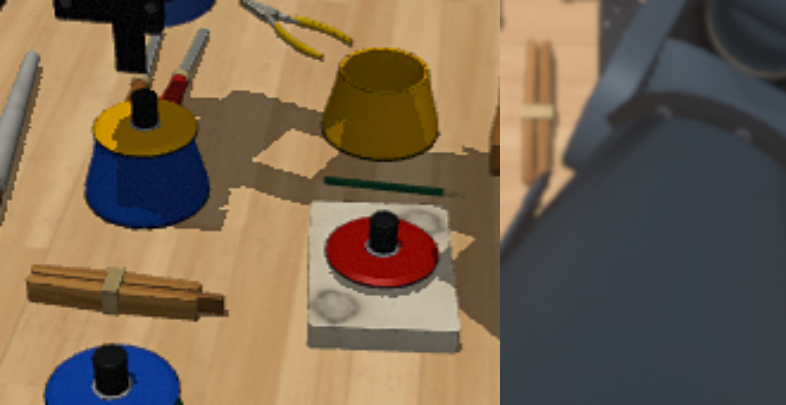

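The red lid rests flat on the board and the yellow pot is open. The fingers are above the yellow knob, at (145,108) in the crop.

Request:
{"api": "step_arm", "payload": {
  "moves": [0,0,20,0,50,0,0,20,0,50,0,0,15,0,50,0,0,4,0,50,0,0,0,0,50,0,0,0,0,10,0,0,0,0,10,0,0,0,0,10,0,0,0,0,10,0,0,0,0,10]
}}

```text
time: 8.75
tool_pos: [638.7, -206.7, 72.9]
eef_rot: [3.141, -0.001, -0.0]
wrist_force: [0.9, -0.1, 0.6]
finger_gap: 24.6
grasp_force: 0.0
```

Request:
{"api": "step_arm", "payload": {
  "moves": [0,0,0,0,10,0,0,-15,0,10,0,0,-25,0,10,0,0,-30,0,10,0,0,-20,0,10,0,0,0,0,10]
}}

```text
time: 9.25
tool_pos: [641.3, -207.9, 167.3]
eef_rot: [3.137, -0.009, -0.0]
wrist_force: [0.9, -0.7, -0.2]
finger_gap: 20.9
grasp_force: 25.0
```

```bash
python3 - <<'E'
from h import *
S=env.grab_frame('side');T=env.grab_frame('top')
for n,z in (('lid_yellow',None),('pot_yellow',0),('pot_blue',0)):
  for p in (T,S):
    for r in env.trace(n,p)[:2]:
      if z is None: print(n,r['box']);continue
      a,d,P=outline(p,r['pixels'].astype(np.uint8),0);print(n,round(r['score'],2),r['box'],a.round(1),round(d,1),((P.min(0)+P.max(0))/2).round(1))
E
```

```text
lid_yellow [254.3, 135.8, 43.5, 23.9]
lid_yellow [350.2, 221.6, 60.7, 67.2]
pot_yellow 0.72 [424.5, 262.1, 29.9, 44.2] [ 459.  -335.2] 100.0 [ 459.  -351.1]
pot_yellow 0.61 [353.7, 161.3, 50.2, 48.0] [ 461.2 -369.7] 189.0 [ 461.  -369.7]
pot_blue 0.89 [251.8, 184.3, 59.7, 50.4] [ 644.  -245.4] 177.1 [ 645.8 -244.9]
```

Request:
{"api": "step_arm", "payload": {
  "moves": [-18,12,0,0,10,-27,18,0,0,10,-27,18,0,0,10,-27,18,0,0,10,-27,18,0,0,10,-27,18,0,0,10,-25.5,16,0,0,10,0,0,30,0,10,0,0,30,0,10,0,0,0,0,10]
}}

```text
time: 10.48
tool_pos: [456.1, -322.1, 97.2]
eef_rot: [-3.133, 0.008, -0.002]
wrist_force: [-1.8, 2.4, -1.4]
finger_gap: 20.6
grasp_force: 25.0
```

Request:
{"api": "step_arm", "payload": {
  "moves": [0,0,0,0,10,0,0,0,0,10]
}}

```text
time: 10.65
tool_pos: [460.4, -324.7, 102.6]
eef_rot: [3.141, -0.001, 0.0]
wrist_force: [1.0, -0.9, -0.2]
finger_gap: 20.6
grasp_force: 25.0
```

```bash
python3 - <<'E'
from h import *
S=env.grab_frame('side')
cv2.imwrite('pics/c4.png',cv2.resize(S['color'][100:220,320:440],(480,480)))
E
```

```text
(no output)
```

View pics/c4.png

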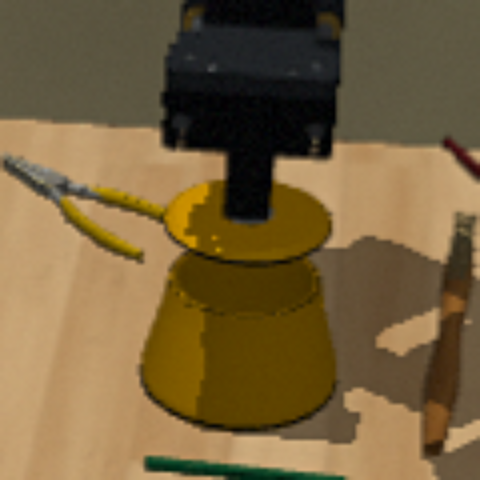

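The yellow lid is centred over the open yellow pot: brim at (247,220), mouth at (245,280). Next I lower and release it.

Request:
{"api": "step_arm", "payload": {
  "moves": [0,0,12,0,10,0,0,9,0,10,0,0,6,0,10,0,0,2,0,10,0,0,0,0,10,0,0,0,0,10,0,0,0,0,10]
}}

```text
time: 11.28
tool_pos: [460.0, -324.6, 73.4]
eef_rot: [3.141, -0.001, 0.0]
wrist_force: [-0.3, -0.4, -2.0]
finger_gap: 20.5
grasp_force: 25.0
```

Request:
{"api": "step_arm", "payload": {
  "moves": [0,0,0.7,0,10,0,0,0,0,50,0,0,0,0,50,0,0,0,0,50,0,0,0,0,50,0,0,-20,0,50,0,0,-35,0,50,0,0,-25,0,50,0,0,0,0,50]
}}

```text
time: 12.03
tool_pos: [462.4, -327.1, 157.4]
eef_rot: [3.134, -0.008, 0.0]
wrist_force: [0.2, -0.4, 0.9]
finger_gap: 49.3
grasp_force: 0.0
```

```bash
python3 - <<'E'
from h import *
S=env.grab_frame('side');T=env.grab_frame('top')
for p in (T,S):
    for r in env.trace('lid_yellow',p)[:1]:
      a,d,P=outline(p,r['pixels'].astype(np.uint8),66);print(round(r['score'],2),r['box'],a.round(1),round(d,1),((P.min(0)+P.max(0))/2).round(1))
cv2.imwrite('pics/c5.png',cv2.resize(S['color'][100:220,320:440],(480,480)))
E
```

```text
0.56 [360.3, 151.1, 40.7, 26.9] [ 461.2 -325.3] 103.8 [ 460.6 -325.4]
```

View pics/c5.png

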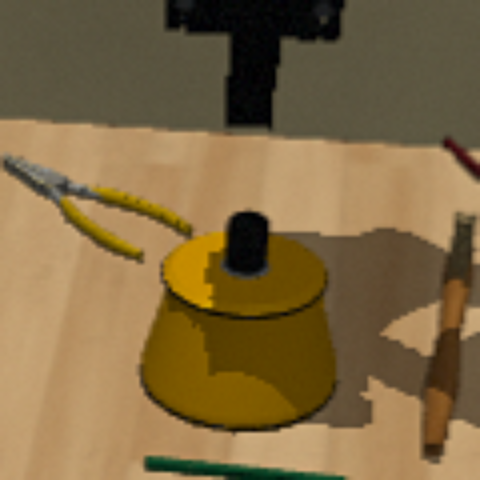

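The yellow lid is seated flat on the yellow pot, with its brim at (245,275) in the crop. Next is the blue lid.

Request:
{"api": "step_arm", "payload": {
  "moves": [7,-20,0,0,50,12,-36,0,0,50,12,-36,0,0,50,12,-36,0,0,50,12,-36,0,0,50,12,-36,0,0,50,12,-36,0,0,50,12,-36,0,0,50,12,-36,0,0,50,12,-36,0,0,50]
}}

```text
time: 13.07
tool_pos: [573.8, 21.6, 150.5]
eef_rot: [-3.141, 0.004, -0.0]
wrist_force: [1.2, -0.8, -0.4]
finger_gap: 50.1
grasp_force: 0.0
```

Request:
{"api": "step_arm", "payload": {
  "moves": [12,-36,0,0,50,12,-28,0,0,50,10,0,20,0,50,0,0,20,0,50,0,0,0,0,50,0,0,0,0,50,0,0,0,0,50]
}}

```text
time: 13.65
tool_pos: [608.1, 83.3, 111.8]
eef_rot: [-3.142, 0.002, -0.001]
wrist_force: [-0.0, 1.1, 0.0]
finger_gap: 49.8
grasp_force: 0.0
```

```bash
python3 - <<'E'
from h import *
S=env.grab_frame('side')
for n in ('lid_blue','lid_green'):
    for r in env.trace(n,S)[:1]:
      a,d,P=outline(S,r['pixels'].astype(np.uint8),66);print(n,round(r['score'],2),r['box'],a.round(1),round(d,1),((P.min(0)+P.max(0))/2).round(1))
E
```

```text
lid_blue 0.61 [238.4, 282.3, 58.0, 42.0] [596.2  87.4] 87.4 [597.8  88. ]
lid_green 0.86 [340.0, 313.7, 62.5, 46.5] [445.3 125.8] 82.2 [446.1 125.7]
```

Request:
{"api": "step_arm", "payload": {
  "moves": [-9,0,0,0,50,0,0,0,0,50,0,0,20,0,50,0,0,16,0,50,0,0,4,0,50,0,0,0,0,50,0,0,0,0,10,0,0,0,0,10,0,0,0,0,10,0,0,0,0,10]
}}

```text
time: 14.63
tool_pos: [600.4, 83.6, 73.2]
eef_rot: [3.142, -0.002, -0.0]
wrist_force: [0.1, -0.3, 0.2]
finger_gap: 30.9
grasp_force: 0.0
```

Request:
{"api": "step_arm", "payload": {
  "moves": [0,0,0,0,10,0,0,0,0,10]
}}

```text
time: 14.8
tool_pos: [600.1, 83.6, 72.9]
eef_rot: [-3.142, -0.001, -0.0]
wrist_force: [-0.4, -1.3, 0.9]
finger_gap: 20.3
grasp_force: 25.0
```

Request:
{"api": "step_arm", "payload": {
  "moves": [0,0,-15,0,10,0,0,-30,0,10,0,0,-30,0,10,0,0,-15,0,10,4,25,0,0,10,5,35,0,0,10,5,35,0,0,10,5,35,0,0,10,5,35,0,0,10,5,35,0,0,10]
}}

```text
time: 15.63
tool_pos: [628.4, -117.9, 162.2]
eef_rot: [-3.141, 0.001, 0.0]
wrist_force: [0.3, 0.2, -1.1]
finger_gap: 20.5
grasp_force: 25.0
```

Request:
{"api": "step_arm", "payload": {
  "moves": [5,35,0,0,10,5,35,0,0,10,0,20,0,0,10,0,0,30,0,10,0,0,27,0,10,0,0,0,0,10,0,0,0,0,10,0,0,0,0,10]
}}

```text
time: 16.3
tool_pos: [639.4, -206.4, 106.2]
eef_rot: [3.141, -0.001, 0.0]
wrist_force: [-0.2, -0.5, -0.5]
finger_gap: 20.4
grasp_force: 25.0
```

```bash
python3 - <<'E'
from h import *
S=env.grab_frame('side')
cv2.imwrite('pics/c6.png',np.hstack([cv2.resize(S['color'][130:250,220:340],(400,400)),cv2.resize(S['color'][270:390,220:340],(400,400))]))
E
```

```text
(no output)
```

View pics/c6.png

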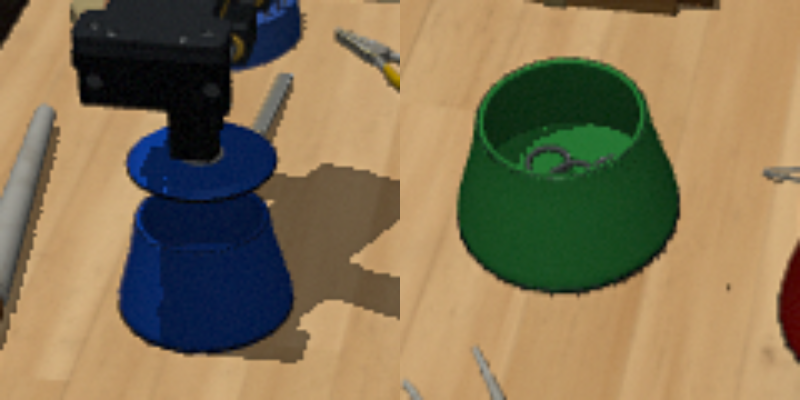

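The blue lid is centred over the blue pot: brim at (202,160), mouth at (203,215). The green pot stands open and upright.

Request:
{"api": "step_arm", "payload": {
  "moves": [0,0,14,0,10,0,0,10,0,10,0,0,6,0,10,0,0,3,0,10,0,0,0,0,10,0,0,0,0,10,0,0,0,0,10]
}}

```text
time: 16.93
tool_pos: [639.1, -206.4, 72.9]
eef_rot: [3.141, -0.001, -0.0]
wrist_force: [0.2, 0.7, 0.7]
finger_gap: 20.1
grasp_force: 25.0
```

Request:
{"api": "step_arm", "payload": {
  "moves": [0,0,0.5,0,10,0,0,0,0,50,0,0,0,0,50,0,0,0,0,50,0,0,0,0,50,0,0,-20,0,50,0,0,-35,0,50,0,0,-25,0,50,0,0,0,0,50]
}}

```text
time: 17.68
tool_pos: [642.5, -208.3, 157.9]
eef_rot: [3.136, -0.011, -0.0]
wrist_force: [1.7, -0.6, 0.4]
finger_gap: 49.6
grasp_force: 0.0
```

```bash
python3 - <<'E'
from h import *
S=env.grab_frame('side')
for r in env.trace('lid_blue',S)[:2]:
      a,d,P=outline(S,r['pixels'].astype(np.uint8),66);print(round(r['score'],2),r['box'],a.round(1),round(d,1),((P.min(0)+P.max(0))/2).round(1))
for r in env.trace('pot_green',S)[:1]:
      m=r['pixels'].astype(np.uint8);a,d,P=outline(S,m,0);Q=outline(S,m,60)[2]
      print('potg',r['score'],r['box'],'foot x mid',(P[:,0].min()+P[:,0].max())/2,np.ptp(P[:,0]),'foot max y-50',P[:,1].max()-50,'rim min y+38',Q[:,1].min()+38)
E
```

```text
0.85 [259.9, 173.6, 41.8, 31.1] [ 636.7 -209.4] 101.7 [ 636.6 -208.7]
potg 0.56 [237.3, 287.5, 69.7, 69.3] foot x mid 601.426765548443 109.71988536535457 foot max y-50 81.8506171902012 rim min y+38 84.53000836173862
```

Request:
{"api": "step_arm", "payload": {
  "moves": [-12,-20,0,0,50,-20,-34,0,0,50,-20,-34,0,0,50,-20,-34,0,0,50,-20,-34,0,0,50,-20,-34,0,0,50,-20,-34,0,0,50,-20,-34,0,0,50,-20,-34,0,0,50,-21.5,-34.4,0,0,50]
}}

```text
time: 18.67
tool_pos: [443.0, 121.2, 150.5]
eef_rot: [3.142, 0.003, -0.001]
wrist_force: [0.6, 0.5, 1.3]
finger_gap: 50.0
grasp_force: 0.0
```

Request:
{"api": "step_arm", "payload": {
  "moves": [0,0,20,0,50,0,0,20,0,50,0,0,0,0,50,0,0,0,0,50]
}}

```text
time: 19.0
tool_pos: [443.5, 120.0, 110.4]
eef_rot: [3.141, 0.005, 0.0]
wrist_force: [-0.5, -0.8, 0.7]
finger_gap: 50.1
grasp_force: 0.0
```

Request:
{"api": "step_arm", "payload": {
  "moves": [2,0,20,0,50,0,0,15,0,50,0,0,3,0,50,0,0,0,0,50,0,0,0,0,10,0,0,0,0,10,0,0,0,0,10,0,0,0,0,10,0,0,0,0,10,0,0,0,0,10]
}}

```text
time: 19.83
tool_pos: [447.5, 120.0, 74.3]
eef_rot: [-3.141, -0.001, -0.0]
wrist_force: [-0.6, -1.2, 2.8]
finger_gap: 20.6
grasp_force: 25.0
```

Request:
{"api": "step_arm", "payload": {
  "moves": [0,0,-15,0,10,0,0,-30,0,10,0,0,-30,0,10,0,0,-15,0,10,20,5,0,0,10,30,7,0,0,10,30,7,0,0,10,30,7,0,0,10,30,7,0,0,10,14.5,3.5,0,0,10]
}}

```text
time: 20.67
tool_pos: [605.9, 82.3, 164.0]
eef_rot: [3.141, -0.004, -0.001]
wrist_force: [0.6, -0.1, -1.1]
finger_gap: 20.5
grasp_force: 25.0
```

Request:
{"api": "step_arm", "payload": {
  "moves": [0,0,30,0,10,0,0,27,0,10,0,0,0,0,10,0,0,0,0,10,0,0,0,0,10]
}}

```text
time: 21.08
tool_pos: [602.1, 83.6, 107.6]
eef_rot: [3.142, -0.001, 0.0]
wrist_force: [0.9, -0.3, -0.2]
finger_gap: 20.0
grasp_force: 25.0
```

```bash
python3 - <<'E'
from h import *
S=env.grab_frame('side')
cv2.imwrite('pics/c7.png',np.hstack([cv2.resize(S['color'][240:370,210:340],(400,400)),cv2.resize(S['color'][290:410,310:430],(400,400))]))
for r in env.trace('pot_red',S)[:1]:
      m=r['pixels'].astype(np.uint8);a,d,P=outline(S,m,0);Q=outline(S,m,60)[2]
      print('potr',r['score'],r['box'],'foot x mid',(P[:,0].min()+P[:,0].max())/2,np.ptp(P[:,0]),'foot max y-50',P[:,1].max()-50,'rim min y+38',Q[:,1].min()+38)
E
```

```text
potr 0.57 [333.2, 317.9, 71.2, 76.0] foot x mid 445.83204907780805 101.11797222528446 foot max y-50 122.48680527945345 rim min y+38 122.41086326065829
```

View pics/c7.png

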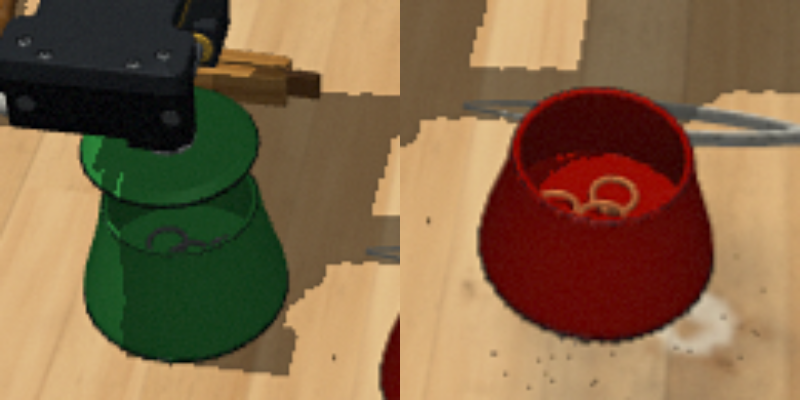

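The green lid is over the green pot but about 3 mm too far in +x: brim at (169,148), mouth at (180,215). I shift it -2 mm and lower it. The red pot is open at (445.8,121).

Request:
{"api": "step_arm", "payload": {
  "moves": [-2,0,14,0,10,0,0,10,0,10,0,0,6,0,10,0,0,3,0,10,0,0,0,0,10,0,0,0,0,10,0,0,0,0,10]
}}

```text
time: 21.77
tool_pos: [599.9, 83.5, 74.4]
eef_rot: [3.142, -0.0, -0.0]
wrist_force: [-0.9, 0.5, 2.3]
finger_gap: 20.3
grasp_force: 25.0
```

Request:
{"api": "step_arm", "payload": {
  "moves": [0,0,0.5,0,10,0,0,0,0,50,0,0,0,0,50,0,0,0,0,50,0,0,0,0,50,0,0,-20,0,50,0,0,-35,0,50,0,0,-25,0,50,0,0,0,0,50]
}}

```text
time: 22.52
tool_pos: [603.8, 83.4, 158.6]
eef_rot: [3.141, -0.011, 0.0]
wrist_force: [0.7, -0.3, 1.2]
finger_gap: 49.5
grasp_force: 0.0
```

```bash
python3 - <<'E'
from h import *
S=env.grab_frame('side')
for n,z in (('lid_green',66),('lid_red',36)):
  for r in env.trace(n,S)[:1]:
      a,d,P=outline(S,r['pixels'].astype(np.uint8),z);print(round(r['score'],2),r['box'],a.round(1),round(d,1),((P.min(0)+P.max(0))/2).round(1))
cv2.imwrite('pics/c8.png',S['color'][120:420,200:460])
E
```

```text
0.79 [238.2, 282.7, 60.5, 43.0] [596.8  87.6] 84.6 [596.3  88.1]
0.89 [358.1, 229.2, 46.6, 33.0] [ 446.4 -112.8] 93.5 [ 445.8 -112.8]
```

View pics/c8.png

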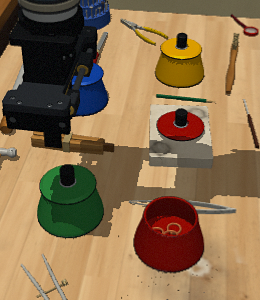

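The green lid is seated on the green pot, with its brim at about (68,185) in the crop. The red lid is on the board at (180,122).

Request:
{"api": "step_arm", "payload": {
  "moves": [-14,18,0,0,50,-24,31,0,0,50,-24,31,0,0,50,-24,31,0,0,50,-24,31,0,0,50,-24,31,0,0,50,-20.5,26,20,0,50,0,0,30,0,50,0,0,20,0,50,0,0,0,0,50]
}}

```text
time: 23.5
tool_pos: [441.4, -114.6, 79.4]
eef_rot: [-3.137, 0.009, -0.002]
wrist_force: [0.5, 0.5, -0.4]
finger_gap: 49.8
grasp_force: 0.0
```

Request:
{"api": "step_arm", "payload": {
  "moves": [0,0,0,0,50,0,0,0,0,50]
}}

```text
time: 23.67
tool_pos: [445.3, -115.3, 83.3]
eef_rot: [-3.141, 0.001, 0.0]
wrist_force: [0.1, 0.2, -0.6]
finger_gap: 49.9
grasp_force: 0.0
```

Request:
{"api": "step_arm", "payload": {
  "moves": [0,0,20,0,50,0,0,17,0,50,0,0,4,0,50,0,0,0,0,50,0,0,0,0,10,0,0,0,0,10,0,0,0,0,10,0,0,0,0,10,0,0,0,0,10,0,0,0,0,10]
}}

```text
time: 24.5
tool_pos: [445.5, -115.7, 42.8]
eef_rot: [3.141, -0.001, -0.0]
wrist_force: [0.4, 0.5, 3.9]
finger_gap: 20.9
grasp_force: 25.0
```

Request:
{"api": "step_arm", "payload": {
  "moves": [0,0,-15,0,10,0,0,-30,0,10,0,0,-35,0,10,0,0,-30,0,10,0,-20,-10,0,10,0,-35,0,0,10,0,-35,0,0,10,0,-35,0,0,10,0,-35,0,0,10,0,-35,0,0,10]
}}

```text
time: 25.33
tool_pos: [444.5, 81.0, 162.3]
eef_rot: [-3.142, 0.001, -0.001]
wrist_force: [0.3, -0.1, -1.8]
finger_gap: 20.3
grasp_force: 25.0
```

Request:
{"api": "step_arm", "payload": {
  "moves": [0,-30,0,0,10,0,-11,0,0,10,0,0,30,0,10,0,0,27,0,10,0,0,0,0,10,0,0,0,0,10,0,0,0,0,10]
}}

```text
time: 25.92
tool_pos: [445.7, 120.0, 105.9]
eef_rot: [3.142, -0.0, -0.001]
wrist_force: [0.2, 0.8, -1.2]
finger_gap: 19.9
grasp_force: 25.0
```

```bash
python3 - <<'E'
from h import *
S=env.grab_frame('side')
cv2.imwrite('pics/c9.png',cv2.resize(S['color'][270:410,300:440],(560,560)))
E
```

```text
(no output)
```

View pics/c9.png

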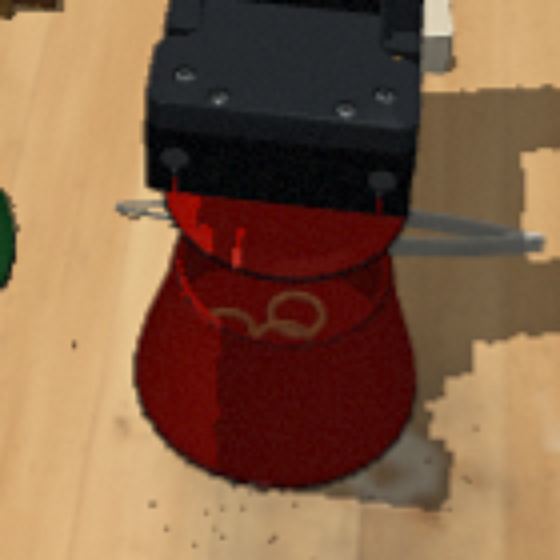

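The red lid is centred over the red pot: brim at column 285, mouth at column 285. I lower it 33 mm.

Request:
{"api": "step_arm", "payload": {
  "moves": [0,0,14,0,10,0,0,10,0,10,0,0,6,0,10,0,0,3,0,10,0,0,0,0,10,0,0,0,0,10,0,0,0,0,10]
}}

```text
time: 26.55
tool_pos: [445.8, 120.4, 72.9]
eef_rot: [-3.142, -0.001, -0.0]
wrist_force: [-0.3, -0.6, -1.4]
finger_gap: 20.3
grasp_force: 25.0
```

Request:
{"api": "step_arm", "payload": {
  "moves": [0,0,0.5,0,10,0,0,0,0,50,0,0,0,0,50,0,0,0,0,50,0,0,0,0,50,0,0,-20,0,50,0,0,-35,0,50,0,0,-35,0,50,0,0,-30,0,50,0,0,0,0,50]
}}

```text
time: 27.38
tool_pos: [449.1, 120.7, 196.9]
eef_rot: [-3.141, -0.012, 0.0]
wrist_force: [0.5, 1.1, 0.4]
finger_gap: 50.0
grasp_force: 0.0
```

Request:
{"api": "step_arm", "payload": {
  "moves": [0,20,0,0,50,0,35,0,0,50,0,40,0,0,50,0,40,0,0,50,0,35,0,0,50,0,20,0,0,50,0,0,0,0,50,0,0,0,0,50]
}}

```text
time: 28.05
tool_pos: [444.8, -70.2, 191.2]
eef_rot: [-3.141, 0.001, -0.003]
wrist_force: [0.0, -0.2, -0.0]
finger_gap: 50.2
grasp_force: 0.0
```

```bash
python3 - <<'E'
from h import *
S=env.grab_frame('side');T=env.grab_frame('top')
for c in C:
  for p in (T,S):
    for r in env.trace('lid_'+c,p)[:1]:
      a,d,P=outline(p,r['pixels'].astype(np.uint8),66);print(c,round(r['score'],2),np.round(r['box']),a.round(1),round(d,1))
cv2.imwrite('pics/e1.png',np.hstack([cv2.resize(S['color'][130:410,220:440],(440,560)),cv2.resize(T['color'][160:320,180:460],(350,200)).copy() if 0 else cv2.copyMakeBorder(cv2.resize(T['color'][160:320,180:460],(350,200)),0,360,0,0,0)]))
E
```

```text
red 0.64 [188. 267.  38.  43.] [446.4 118.2] 83.2
red 0.72 [339. 314.  60.  44.] [446.6 124.5] 83.1
blue 0.78 [356. 171.  43.  44.] [ 638.2 -207. ] 82.9
blue 0.78 [259. 175.  46.  30.] [ 638.1 -206.5] 98.9
yellow 0.68 [413. 262.  44.  44.] [ 460.2 -324.6] 84.6
yellow 0.75 [362. 170.  36.   9.] [ 483.4 -294. ] 44.8
green 0.84 [206. 190.  43.  42.] [597.7  82.6] 86.9
green 0.95 [238. 281.  60.  45.] [596.   87.4] 86.4
```

View pics/e1.png

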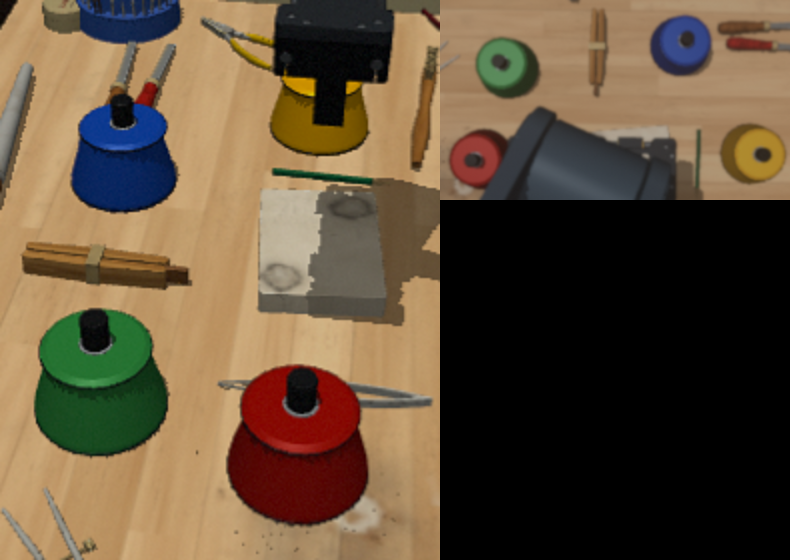

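All four lids sit flat on the pots of their own colour (side crop: blue (123,128), green (95,348), red (300,405), yellow (320,85)). The gripper is clear of everything.

```bash
python3 -c "
from workcell import env
print(env.hand_in())"
```

```text
the job is handed in; nothing more can be done
None
```

I put all four lids back on the pots of their own colour, seated flat with the pots still in place, and handed the job in at about 28 s; no verdict was returned.

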